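# Feed the rivet carton down the lane

### The arm

A 7-joint arm with a two-finger parallel gripper is mounted at the origin on the work surface. World frame = base frame: x ahead of the robot, y to its left, z up, the work surface at z = 0. Lengths are in m, angles in degrees, forces in N, time in s.
With the tool pointing down it reaches from about 0.425 to 0.875 m from the base axis. Payload 4.7 kg.
Tool frame: the origin (TCP) lies at the very end of the fingers, on their centre line; the grasp point (between the pads) lies env.tcp_to_grasp behind it (env.tcp_to_grasp is the distance from the TCP to the grasp point, in m); z points along the fingers, x is the direction in which the jaws open and shut, and the axes are right-handed (so a half turn about z gives the same grasp; the last joint's range is limited). The gripper opens to 87 mm and grips with 3 to 60 N. Pads are 19 mm wide; open, the fingers measure 117 mm over their backs; the gripper's body (75 mm by 190 mm) begins 51 mm behind the grasp point.
Start: joints at [-69.322, 18.392, -4.016, 83.108, 1.295, 78.541, -3.26], TCP at [0.221, 0.611, 0.223] pointing down, gripper open.
Joint ranges: [-163.93, 163.93], [-17.29, 119.83], [-79.2, 71.16], [3.27, 140.29], [-89.18, 269.18], [5.43, 117.66], [-154.24, 154.24]. Speed limits (degrees/s): [147.25, 147.25, 180, 180, 180, 180, 180].

### API

Orientations are given as [roll, pitch, yaw] about the fixed x, y, z axes, in that order (R = Rz(yaw) Ry(pitch) Rx(roll)).
In Python, from cell import env gives the robot as it stands. The module is installed in compiled form; this text tells all that it offers.
- The arm moves only by the tool send_rows, never from a script. Its argument "steps" is a list of rows, each a list of 3 entries, a list of its own where there are three numbers: the shift along the tool's x, y, z in m, then the turn, a rotation vector about the tool's x, y, z in rad, then the finger opening in m, from 0 to 0.087. A call has exactly 5 rows; each row is the pose to reach, as a shift and turn from the pose commanded when the call began, along the tool's axes at that moment; what a row does not reach only later rows make up. A row lasts 1/12 s, in which the tool goes at most 41.7 mm and 7.16 degrees, less where a joint would pass 70% of its speed; a pose out of reach is approached as far as the arm can. A call with a gripper value outside its range is refused whole. The fingers move at their own pace and stop on an object; "grip_force" is the grip in N (left out, the last holds). Time passes only in rows, so rows that repeat a pose let the fingers close, or fill a call up. It gives the time, the measured TCP pose, the force and the opening at its end, in the units of the state.
- env.get_obs(): the state, without advancing time (a new reading comes with each control period).
- env.read_camera(name): name is "scene" or "top"; returns a dict with "pixels" (420x560x3 uint8, red, green, blue), "fx", "fy", "cx", "cy" (pixels), "position" and "rotation" of the camera in the world. Camera axes: x right, y up, looking along -z (the intrinsics and any distortion apply to the point x, -y, -z); pixel columns grow to the right and rows downward; lengths in m; the calibration is good to about 2 mm. A picture is of the moment at which its call begins. There is no depth.
- env.sign_off(): hands the job in, once; it reports no verdict.
The state is a dict: "time_s": time; "qpos": joint angles; "joint_velocities": joint speeds; "effort": joint torques, N m; "tool_pos": TCP position; "tool_rot": TCP orientation; "force": force on the tool from outside, world axes, zero at the start; "wrist_torque": the same for the moment, N m; "grip_width": finger opening in m.
Only numpy, scipy, OpenCV 4.12 (cv2) and the standard library are available. Lean on these libraries where they do the work, as an engineer would, in place of code of your own. Each camera call takes 0.05 s, during which the arm holds its last target.

### The job

Push the cardboard carton of rivets down the lane between the two blue rails until it sits square against the yellow end stop, without the carton or the gripper touching either rail; it stands in front of the lane, usually out of line, so nudge it straight first if need be. Only push it along the white deck, never lift or tip it. Once it is home, press the green button fully down to tell the next bench, leaving the red button and everything else on the bench alone.

Things in the scene. Friction and masses are not known exactly. Their poses are not given: they have to be found in the camera images.
- lane: Fixed feed lane: white deck 490 x 200 mm on the bench, its top at z = 5 mm. Origin at bench level on the lane's centre line; x runs along the lane towards the stop (about world -y), y across it (about away from the robot). In this frame: deck x = -250 to 240 mm, open part without rails -250 to -40, rails -40 to 220, stop's face at 220.
- rail_far: Blue guide rail on the lane's +y side (away from the robot), 260 long x 12 thick x 22 mm high, parallel to the lane; its top is 27 mm above the bench. Origin at mid-length, centre of its underside on the deck. The lane is 127 mm wide between the inner faces of the rails (lane y = -63.5 to +63.5 mm). Fixed.
- rail_near: Blue guide rail on the lane's -y side (towards the robot), the same size as the far one. Fixed.
- stop: Yellow end stop across the far end of the lane, 14 thick x 151 wide x 40 mm high above the deck. Origin on the deck in the middle of the face that the carton comes to rest against; x axis along the travel. Fixed and rigid.
- home (a point): Point on the deck's top where the middle of the carton's underside lies when the carton is home: on the lane's centre line, 60 mm before the stop's face.
- carton: Closed brown cardboard carton with an orange stripe along its top, 120 long (x) x 95 wide (y) x 62 mm high, rigid, 0.4 to 0.85 kg, too big to pinch. Origin at the centre of its underside. It starts on the open part of the deck, its x axis roughly along the lane's x, up to 30 mm off the centre line and up to 0.2 rad askew; it slides with ordinary friction (a push of about 2 to 7 N).
- ready_top (a point): Centre of the top of the green push button, which is 36 mm across, on a low grey round housing 52 mm across; 23 mm above the bench. It presses straight down; a spring resists with 5 N when fully down. Its place and the red one's may be swapped.
- ready (a joint): Travel of the green button in m: 0 released, 0.007 fully down; counts as pressed from 0.005.
- fault_top (a point): Centre of the top of the red push button, the same size and height as the green one; not to be pressed.
- fault (a joint): Travel of the red button in m: 0 released, 0.007 fully down.
- tin: Bystander: small blue-labelled tin, 60 mm across, 55 mm tall, standing beyond the far rail. Origin at its underside's centre.
- jar: Bystander: jar with a yellow lid, 56 mm across, 70 mm tall, standing beyond the far rail. Origin at its underside's centre.
- screwdriver: Bystander: screwdriver with a red handle, lying on the bench near the robot's side of the lane, about 200 mm long. Origin under its middle.
- offcut: Bystander: aluminium square tube offcut with an orange top strip, 140 x 30 x 30 mm, lying beyond the lane's open end. Origin at its underside's centre, length along x.
- hammer: Bystander: hammer 250 mm long lying to the left of the lane's open end. Origin near its middle, lying along x.
Mind the look-alikes: they are no part of the job. What is shaped like the part that bears ready_top but orange or purple is not meant.

How it is judged (in metres and radians):
On the way, in this order (a step that is already met when the one before it is completed fails the run):
1. the carton is home: within 6 mm of the stop, between the rails and square to the lane within 0.08 rad (x of carton in the frame of lane between 0.154 and 0.166 m and y of carton in the frame of lane between -0.0155 and 0.0155 m and angle between the x axis of carton and the x axis of lane, either way round below 0.08 rad), for 0.2 s.
2. the green button is pressed (at least 5 mm) (value of joint ready above 0.005 m), for 0.02 s.
At the end, for the whole second after the job is handed in: The carton stands flat on the deck, at rest, between the rails, within 6 mm of the yellow stop and within 0.08 rad of square to the lane, and the green button, pressed after the carton was home, is released again (all of step 1 and z of carton in the frame of lane below 0.008 m and angle between carton's own z axis and vertical below 0.05 rad and linear speed of carton below 0.01 m/s and value of joint ready below 0.002 m); the robot touches nothing.
It fails at once if a rail is touched by the carton or the robot (contact force between any of rail_far, rail_near and anything else above 0.2 N).
It fails at once if the carton is lifted (8 mm) or tipped (0.12 rad) (z of carton in the frame of lane above 0.013 m or angle between carton's own z axis and vertical above 0.12 rad).
It fails at once if the green button is pressed before the carton is home (value of joint ready above 0.003 m and not (x of carton in the frame of lane between 0.152 and 0.166 m and y of carton in the frame of lane between -0.016 and 0.016 m and angle between the x axis of carton and the x axis of lane, either way round below 0.1 rad)).
It fails at once if the red button is pressed (value of joint fault above 0.002 m).
It fails at once if a bystander is moved by more than 15 mm (distance of any of tin, jar, screwdriver, offcut, hammer from where it was at the start of the episode above 0.015 m).
It also fails if it takes over 72 s, if anything falls off the work surface, if the arm or the gripper's body presses on something with over 40 N, if the wrist force passes 120 N, or if a joint passes its speed limit or range.

## Working session

There is one attempt and no reset: what is moved stays moved. The work goes in short steps, Python scripts to look and compute and a tool call to move; the robot and the scene stay as the last step left them, time stands still between calls to the robot, and variables do not carry over. Pictures are saved under pics/ and viewed, and the job is handed in when it is done.

Besides the shell and the picture viewer there is one more tool, called after "Emit:" as name(argument=value, ...) on one line, values as JSON. send_rows: Moves the arm, as the interface text tells. Its arguments: {"type":"object","properties":{"steps":{"type":"array"},"grip_force":{"type":"number"}},"required":["steps"]}

```bash
mkdir -p pics; ls; python3 - <<'E'
from cell import env
import cv2
o=env.get_obs(); print(o, env.tcp_to_grasp)
for n in("scene","top"):
    c=env.read_camera(n); cv2.imwrite(f"pics/{n}0.png",c["pixels"][:,:,::-1]); print({k:v for k,v in c.items() if k!="pixels"})
E
```

```text
pics
{'time_s': 0.0, 'qpos': array([-69.32193425,  18.44044666,  -4.01417318,  83.17485117,
         1.29233999,  78.53927554,  -3.26072074]), 'joint_velocities': array([-0.10448633,  0.02755157,  0.05151426,  0.1308492 ,  0.0158848 ,
       -0.00578553, -0.03339659]), 'effort': array([-4.91301557e-05, -4.91282845e+01, -4.03854540e-01, -3.12531137e+01,
       -6.38217176e-02,  4.36741335e-02,  1.70588742e-04]), 'tool_pos': array([0.22078901, 0.61077248, 0.22144602]), 'tool_rot': array([1.79996516e+02, 1.09486428e-01, 7.01291388e+01]), 'force': array([ 0.44213945, -0.57309143,  0.29649849]), 'wrist_torque': array([-0.00261602,  0.00478408, -0.00848529]), 'grip_width': 0.0870982981197307} 0.0187
{'fx': 485.0535198160564, 'fy': 485.0535198160564, 'cx': 281.0692257454861, 'cy': 201.0180560763743, 'position': array([ 1.12377338, -0.90364017,  1.06418022]), 'rotation': array([46.21441714, -1.08032956, 30.82911977])}
{'fx': 499.2144434856086, 'fy': 499.2144434856086, 'cx': 287.3399481515761, 'cy': 204.57431124344276, 'position': array([0.50799055, 0.00751582, 1.43222294]), 'rotation': array([ 3.97520610e+00,  3.30777282e-02, -9.03916773e+01])}
```

View pics/top0.png

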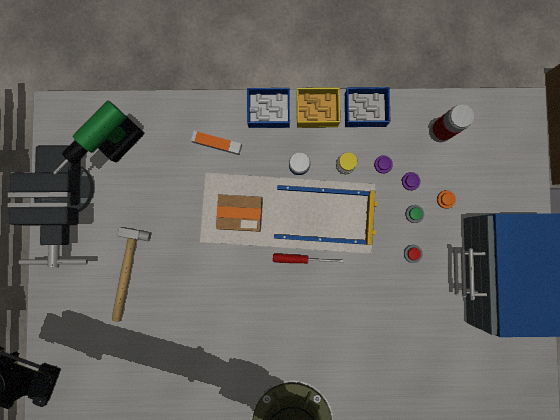

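View pics/scene0.png

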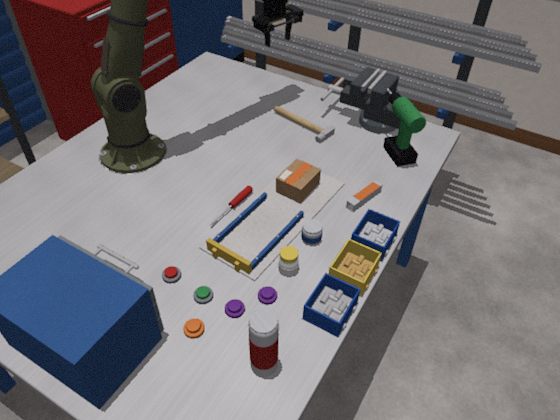

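```bash
cat > h.py <<'E'
from cell import env
import cv2, numpy as np
from scipy.spatial.transform import Rotation as Ro
class Cam:
    def __init__(s,n):
        c=env.read_camera(n); s.im=np.ascontiguousarray(c["pixels"]); s.c=c
        s.hsv=cv2.cvtColor(s.im,cv2.COLOR_RGB2HSV)
        s.R=Ro.from_euler("xyz",c["rotation"],degrees=True).as_matrix(); s.p=np.array(c["position"])
    def ray(s,uv,z):
        uv=np.atleast_2d(np.asarray(uv,float)); c=s.c
        d=np.c_[(uv[:,0]-c["cx"])/c["fx"],-(uv[:,1]-c["cy"])/c["fy"],-np.ones(len(uv))]@s.R.T
        return s.p+d*((z-s.p[2])/d[:,2])[:,None]
    def proj(s,P):
        q=(np.atleast_2d(P)-s.p)@s.R; c=s.c
        return np.c_[c["cx"]-c["fx"]*q[:,0]/q[:,2],c["cy"]+c["fy"]*q[:,1]/q[:,2]]
    def mask(s,lo,hi,box):
        m=cv2.inRange(s.hsv,np.array(lo),np.array(hi)); r=np.zeros_like(m); x0,y0,x1,y1=box; r[y0:y1,x0:x1]=m[y0:y1,x0:x1]; return r
    def blobs(s,m,amin=20):
        cs,_=cv2.findContours(m,cv2.RETR_EXTERNAL,cv2.CHAIN_APPROX_NONE)
        return sorted([c for c in cs if cv2.contourArea(c)>amin],key=cv2.contourArea,reverse=True)
def crop(c,box,k,name):
    x0,y0,x1,y1=box; cv2.imwrite(name,cv2.resize(c.im[y0:y1,x0:x1,::-1],None,fx=k,fy=k,interpolation=cv2.INTER_CUBIC))
E
python3 - <<'E'
from h import *
t=Cam("top")
for nm,lo,hi,box,z in [("rail",(100,120,60),(125,255,255),(265,175,380,250),.027),("stop",(18,120,90),(32,255,255),(360,180,385,250),.045),("stripe",(5,150,120),(15,255,255),(205,185,275,240),.067),("carton",(5,70,40),(20,255,255),(205,185,275,240),.067),
 ("green",(60,90,40),(85,255,255),(400,200,430,230),.023),("red",(0,150,80),(5,255,255),(400,240,430,270),.023)]:
    for b in t.blobs(t.mask(lo,hi,box)):
        r=cv2.minAreaRect(b); P=t.ray(cv2.boxPoints(r),z)
        print(nm,cv2.contourArea(b),np.round(r[0],1),np.round(r[1],1),round(r[2],1)); print(np.round(P[:,:2],4).tolist(),"c",np.round(t.ray(r[0],z)[0],4))
crop(t,(190,165,450,270),3,"pics/c0.png")
E
```

```text
rail 121.0 [343.  240.5] [44.2  3.7] 3.8
[[0.5027, -0.0856], [0.5131, -0.0864], [0.504, -0.2102], [0.4936, -0.2093]] c [ 0.5034 -0.1479  0.027 ]
rail 121.0 [296.4 237.4] [45.   3.8] 3.7
[[0.5122, 0.0463], [0.5227, 0.0456], [0.5137, -0.0806], [0.5032, -0.0798]] c [ 0.513  -0.0172  0.027 ]
rail 115.5 [300.  188.4] [44.2  3.7] 3.8
[[0.6508, 0.0343], [0.6611, 0.0335], [0.6519, -0.0912], [0.6416, -0.0904]] c [ 0.6513 -0.0285  0.027 ]
rail 109.0 [346.  191.4] [44.2  3.6] 3.8
[[0.6414, -0.0957], [0.6515, -0.0965], [0.6423, -0.2211], [0.6321, -0.2203]] c [ 0.6418 -0.1584  0.027 ]
stop 225.5 [372.1 217.6] [ 7.8 53.3] 3.8
[[0.4935, -0.2108], [0.6415, -0.2233], [0.6399, -0.245], [0.4919, -0.2323]] c [ 0.5664 -0.2278  0.045 ]
stripe 436.0 [238.4 212.3] [43.4 11.5] 3.2
[[0.5705, 0.202], [0.6019, 0.2004], [0.5945, 0.0817], [0.5631, 0.0835]] c [0.5825 0.1419 0.067 ]
carton 1446.5 [238.4 212.5] [44.5 34.7] 3.3
[[0.5387, 0.2053], [0.6336, 0.2002], [0.6258, 0.0783], [0.5309, 0.084]] c [0.5821 0.1419 0.067 ]
green 106.0 [415.  213.5] [11. 12.] 90.0
[[0.5938, -0.3363], [0.5936, -0.3702], [0.5625, -0.3695], [0.5627, -0.3356]] c [ 0.5782 -0.3529  0.023 ]
red 96.0 [414.  253.5] [11. 12.] 90.0
[[0.4812, -0.3308], [0.4809, -0.3646], [0.4502, -0.3638], [0.4504, -0.3301]] c [ 0.4657 -0.3473  0.023 ]
```

View pics/c0.png

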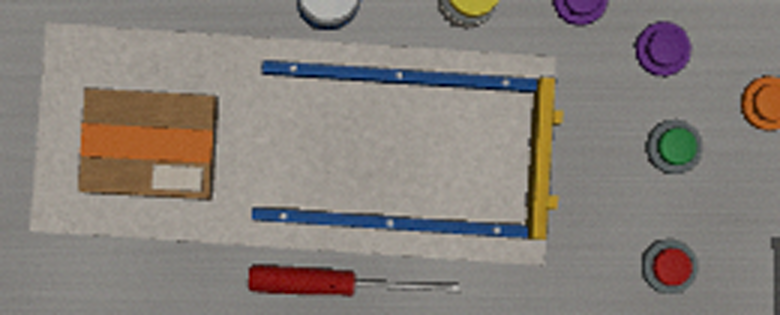

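```bash
cat >> h.py <<'E'
ANG=np.radians(-94.16); EX=np.array([np.cos(ANG),np.sin(ANG)]); EY=np.array([-EX[1],EX[0]]); O=np.array([0.57735,-0.088])-0.09*EX
def l2w(x,y): return O+x*EX+y*EY
def w2l(p): d=np.asarray(p)[:2]-O; return np.array([d@EX,d@EY])
def st():
    o=env.get_obs(); R=Ro.from_euler("xyz",o["tool_rot"],degrees=True)
    print("t",round(o["time_s"],2),"pos",np.round(o["tool_pos"],4),"rpy",np.round(o["tool_rot"],2),"lane",np.round(w2l(o["tool_pos"])*1000,1),"F",np.round(o["force"],1),"w",round(o["grip_width"],3)); return o,R
def plan(x,y,z,yaw):
    o,R=st(); p=np.r_[l2w(x,y),z]; 
    G=Ro.from_euler("xyz",[180,0,yaw],degrees=True)
    print("shift",np.round(R.inv().apply(p-o["tool_pos"]),4),"rotvec",np.round((R.inv()*G).as_rotvec(),4))
def planw(p,yaw): l=w2l(p); plan(l[0],l[1],p[2],yaw)
def carton(name=None):
    t=Cam("top")
    b=t.blobs(t.mask((5,70,40),(20,255,255),(200,183,362,242)))[0]
    r=cv2.minAreaRect(b); P=t.ray(cv2.boxPoints(r),.067)[:,:2]
    c=w2l(P.mean(0)); e=[P[1]-P[0],P[2]-P[1]]; e=max(e,key=np.linalg.norm); a=np.degrees(np.arctan2(e@EY,e@EX)); a=(a+90)%180-90
    print("carton lane mm",np.round(c*1000,1),"deg",round(a,2),"size",np.round([np.linalg.norm(P[1]-P[0]),np.linalg.norm(P[2]-P[1])],4),"area",cv2.contourArea(b))
    if name: crop(t,(190,165,450,270),3,name)
E
python3 - <<'E'
from h import *
carton(); plan(-.14,-.095,.12,85.84)
E
```

```text
carton lane mm [-139.6  -11.8] deg 0.48 size [0.095  0.1223] area 1448.5
t 0.2 pos [0.2209 0.611  0.2219] rpy [1.800e+02 6.000e-02 7.013e+01] lane [-581.3 -406.2] F [-1.5 -0.5 -0.7] w 0.087
shift [-0.3404  0.4191  0.1023] rotvec [-1.000e-04  1.100e-03 -2.742e-01]
```

Emit:
send_rows(steps=[[[-0.031, 0.038, 0], [0, 0, -0.05], 0.06], [[-0.062, 0.076, 0], [0, 0, -0.1], 0.06], [[-0.093, 0.114, 0], [0, 0, -0.15], 0.06], [[-0.124, 0.152, 0], [0, 0, -0.2], 0.06], [[-0.15, 0.185, 0], [0, 0, -0.274], 0.06]])

```text
time_s: 0.62
tool_pos: [0.329, 0.4309, 0.2224]
tool_rot: [-180.0, 0.0, 86.0]
force: [0.8, 0.1, -0.5]
grip_width: 0.0638
```

```bash
python3 - <<'E'
from h import *
plan(-.14,-.095,.12,85.84)
E
```

```text
t 0.62 pos [0.329  0.4309 0.2224] rpy [-180.    0.   86.] lane [-409.5 -285.4] F [ 0.8  0.1 -0.5] w 0.064
shift [-0.2701  0.1896  0.1024] rotvec [-0.      0.      0.0028]
```

Emit:
send_rows(steps=[[[-0.03, 0.02, 0], [0, 0, 0.001], 0.06], [[-0.062, 0.042, 0], [0, 0, 0.003], 0.06], [[-0.094, 0.065, 0], [0, 0, 0.003], 0.06], [[-0.126, 0.088, 0], [0, 0, 0.003], 0.06], [[-0.158, 0.111, 0], [0, 0, 0.003], 0.06]])

```text
time_s: 1.03
tool_pos: [0.4281, 0.2653, 0.2227]
tool_rot: [180.0, -0.0, 85.7]
force: [1.1, -0.1, -0.4]
grip_width: 0.0602
```

Emit:
send_rows(steps=[[[-0.027, 0.019, 0.02], [0, 0, 0], 0.06], [[-0.056, 0.039, 0.045], [0, 0, 0], 0.06], [[-0.084, 0.059, 0.07], [0, 0, 0], 0.06], [[-0.112, 0.079, 0.1], [0, 0, 0], 0.06], [[-0.112, 0.079, 0.102], [0, 0, 0], 0.06]])

```text
time_s: 1.45
tool_pos: [0.4979, 0.142, 0.1166]
tool_rot: [-179.8, 0.3, 85.2]
force: [-0.9, -0.5, 0.1]
grip_width: 0.0602
```

```bash
python3 - <<'E'
from h import *
plan(-.14,-.090,.036,85.84)
t=Cam("top"); crop(t,(190,165,450,270),3,"pics/c1.png")
E
```

```text
t 1.45 pos [0.4979 0.142  0.1166] rpy [-179.8     0.33   85.2 ] lane [-133.6  -95.9] F [-0.9 -0.5  0.1] w 0.06
shift [0.0069 0.0061 0.0806] rotvec [-0.0036  0.0058 -0.0112]
```

View pics/c1.png

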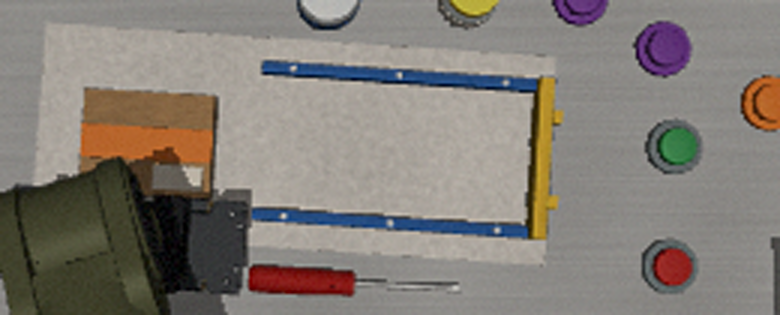

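Emit:
send_rows(steps=[[[0.004, 0.002, 0.025], [0, 0, 0], 0.06], [[0.005, 0.002, 0.05], [0, 0, 0], 0.06], [[0.005, 0.002, 0.07], [0, 0, 0], 0.06], [[0.005, 0.002, 0.082], [0, 0, 0], 0.06], [[0.005, 0.002, 0.082], [0, 0, 0], 0.06]])

```text
time_s: 1.92
tool_pos: [0.4981, 0.1549, 0.0365]
tool_rot: [-179.8, 0.1, 85.7]
force: [0.2, -0.4, -0.3]
grip_width: 0.0596
```

```bash
python3 - <<'E'
from h import *
t=Cam("scene"); plan(-.14,-.0725,.036,85.84)
crop(t,(180,120,380,270),4,"pics/c2.png")
E
```

```text
t 1.97 pos [0.4994 0.155  0.0381] rpy [-1.799e+02  3.000e-02  8.573e+01] lane [-146.7  -95.4] F [-0.6  0.7  0.9] w 0.06
shift [-0.0067  0.0229  0.0021] rotvec [-0.0017  0.0006 -0.002 ]
```

View pics/c2.png

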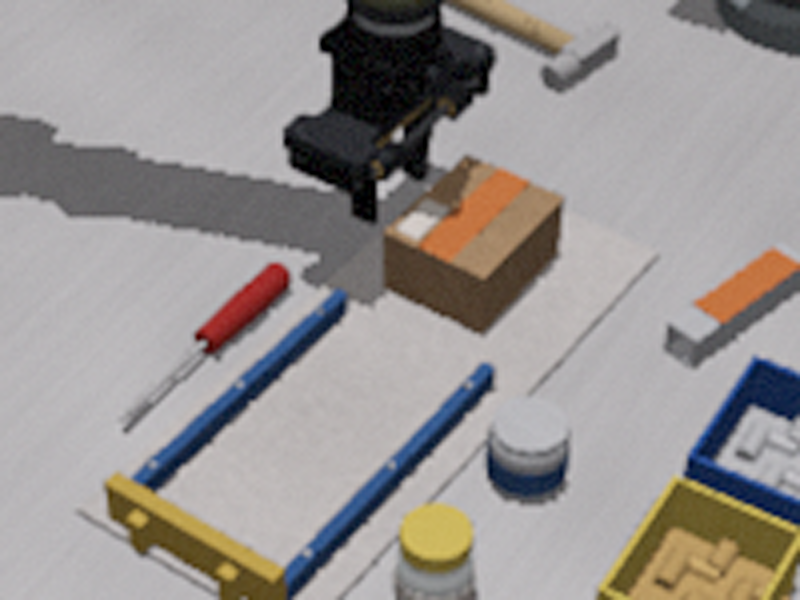

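Emit:
send_rows(steps=[[[-0.006, 0.01, 0.002], [0, 0, 0], 0.06], [[-0.006, 0.018, 0.002], [0, 0, 0], 0.06], [[-0.006, 0.024, 0.002], [0, 0, 0], 0.06], [[-0.006, 0.028, 0.002], [0, 0, 0], 0.06], [[-0.006, 0.032, 0.002], [0, 0, 0], 0.06]])

```text
time_s: 2.38
tool_pos: [0.5312, 0.1462, 0.037]
tool_rot: [-179.9, -0.0, 85.6]
force: [-4.8, -0.3, 3.4]
grip_width: 0.0597
```

```bash
python3 - <<'E'
from h import *
t=Cam("scene"); st()
# carton far-side top edge via stripe in scene + top
for n,c,z in(("scene",t,.067),("top",Cam("top"),.067)):
    m=c.mask((5,150,120),(15,255,255),(260,150,330,205) if n=="scene" else (205,185,275,240))
    b=c.blobs(m)[0]; P=c.ray(b[:,0],z)
    L=np.array([w2l(p) for p in P])*1000; print(n,"far edge y pct",np.percentile(L[:,1],[3,50,97]).round(1),"x",L[:,0].min().round(1),L[:,0].max().round(1))
crop(t,(180,120,380,270),4,"pics/c3.png")
E
```

```text
t 2.43 pos [0.5321 0.146  0.0368] rpy [-1.7994e+02 -1.0000e-02  8.5640e+01] lane [-140.1  -62.1] F [-2.1  0.1  2.8] w 0.06
scene far edge y pct [-16.3  -5.9  11.3] x -193.0 -77.7
top far edge y pct [-18.8  -1.3   9.5] x -111.9 -79.9
```

View pics/c3.png

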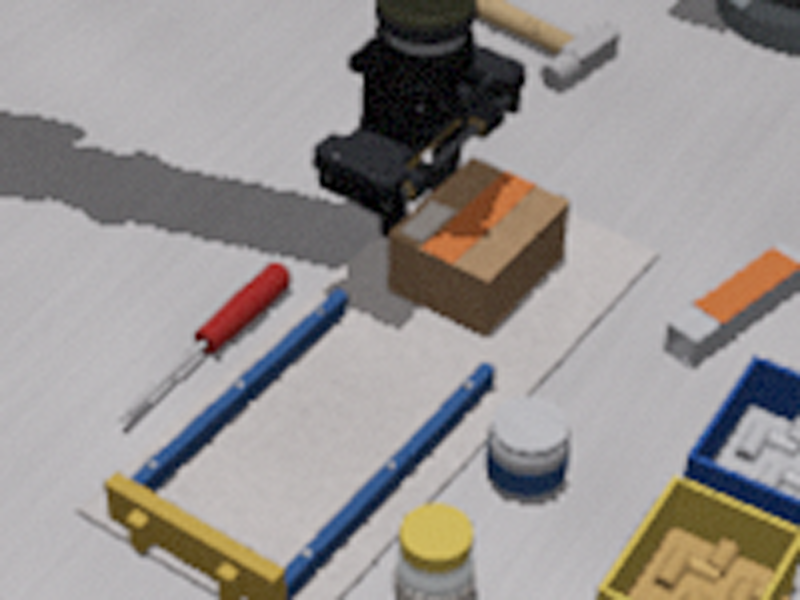

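Emit:
send_rows(steps=[[[0, 0.002, 0], [0, 0, 0.004], 0.06], [[0, 0.004, 0], [0, 0, 0.004], 0.06], [[0, 0.006, 0], [0, 0, 0.004], 0.06], [[0, 0.006, 0], [0, 0, 0.004], 0.06], [[0, 0.006, 0], [0, 0, 0.004], 0.06]])

```text
time_s: 2.9
tool_pos: [0.5373, 0.1457, 0.0365]
tool_rot: [-180.0, -0.0, 85.4]
force: [-2.8, 0.6, 1.8]
grip_width: 0.06
```

Emit:
send_rows(steps=[[[0, -0.015, 0], [0, 0, 0], 0.06], [[0, -0.045, 0], [0, 0, 0], 0.06], [[0, -0.06, -0.02], [0, 0, 0], 0.06], [[0, -0.06, -0.055], [0, 0, 0], 0.06], [[0, -0.06, -0.09], [0, 0, 0], 0.06]])

```text
time_s: 3.32
tool_pos: [0.4769, 0.1498, 0.1268]
tool_rot: [-180.0, 0.1, 85.5]
force: [0.9, 0.1, -0.1]
grip_width: 0.0599
```

```bash
python3 - <<'E'
from h import *
st(); carton("pics/c4.png"); plan(-.25,-.02,.13,-4.16)
E
```

```text
t 3.32 pos [0.4769 0.1498 0.1268] rpy [-1.7998e+02  6.0000e-02  8.5460e+01] lane [-139.9 -117.5] F [ 0.9  0.1 -0.1] w 0.06
carton lane mm [-139.1   -0.6] deg -0.34 size [0.0954 0.1224] area 1455.0
t 3.37 pos [0.4824 0.1515 0.135 ] rpy [179.35  -0.34  85.41] lane [-142.  -112.1] F [3.4 0.4 3.8] w 0.06
shift [0.1086 0.0912 0.0067] rotvec [ 0.0043 -0.0136  1.5632]
```

View pics/c4.png

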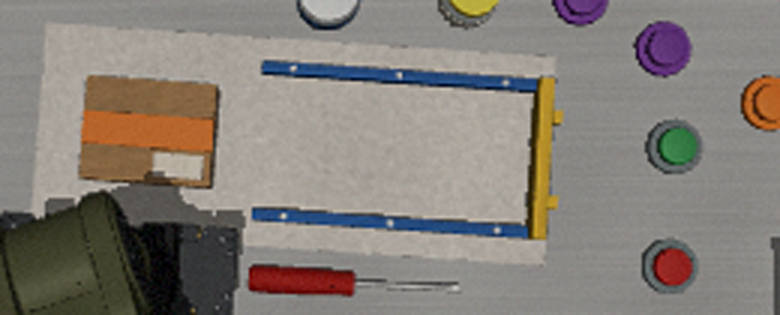

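Emit:
send_rows(steps=[[[0.02, 0.01, 0], [0, 0, 0.12], 0.055], [[0.045, 0.02, 0], [0, 0, 0.24], 0.05], [[0.07, 0.04, 0], [0, 0, 0.36], 0.045], [[0.09, 0.06, 0], [0, 0, 0.48], 0.045], [[0.1, 0.08, 0], [0, 0, 0.6], 0.045]])

```text
time_s: 3.78
tool_pos: [0.5672, 0.2475, 0.1268]
tool_rot: [180.0, -0.2, 50.9]
force: [-0.4, -0.2, -0.3]
grip_width: 0.0461
```

Emit:
send_rows(steps=[[[0, 0, 0], [0, 0, 0.12], 0.045], [[0, 0, 0], [0, 0, 0.24], 0.045], [[0, 0, 0], [0, 0, 0.36], 0.045], [[0, 0, 0], [0, 0, 0.48], 0.045], [[0, 0, 0], [0, 0, 0.6], 0.045]])

```text
time_s: 4.2
tool_pos: [0.567, 0.2434, 0.1266]
tool_rot: [180.0, -0.2, 16.3]
force: [-0.3, 0.1, 0.1]
grip_width: 0.0451
```

```bash
python3 - <<'E'
from h import *
plan(-.245,-.0005,.13,-4.16)
E
```

```text
t 4.2 pos [0.567  0.2434 0.1266] rpy [ 1.7996e+02 -1.6000e-01  1.6300e+01] lane [-239.8  -34.4] F [-0.3  0.1  0.1] w 0.045
shift [ 0.0336  0.007  -0.0033] rotvec [ 1.000e-04 -2.800e-03  3.572e-01]
```

Emit:
send_rows(steps=[[[0.012, -0.001, 0], [0, 0, 0.11], 0.045], [[0.024, -0.001, 0], [0, 0, 0.22], 0.045], [[0.0335, 0.003, 0], [0, 0, 0.33], 0.045], [[0.0335, 0.005, 0], [0, 0, 0.352], 0.045], [[0.0335, 0.005, 0], [0, 0, 0.352], 0.045]])

```text
time_s: 4.62
tool_pos: [0.6001, 0.2473, 0.1264]
tool_rot: [179.9, -0.1, -3.5]
force: [0.2, -0.3, -0.4]
grip_width: 0.0451
```

```bash
python3 - <<'E'
from h import *
plan(-.24,-.0005,.036,-4.16)
E
```

```text
t 4.62 pos [0.6001 0.2473 0.1264] rpy [ 1.7994e+02 -9.0000e-02 -3.4800e+00] lane [-246.    -1.6] F [ 0.2 -0.3 -0.4] w 0.045
shift [0.0009 0.006  0.0904] rotvec [ 0.001  -0.0016  0.0118]
```

Emit:
send_rows(steps=[[[0.001, 0, 0.03], [0, 0, 0.01], 0.045], [[0.001, 0, 0.06], [0, 0, 0.01], 0.045], [[0.001, 0, 0.08], [0, 0, 0.01], 0.045], [[0.001, 0, 0.09], [0, 0, 0.01], 0.045], [[0.001, 0, 0.09], [0, 0, 0.01], 0.045]])

```text
time_s: 5.03
tool_pos: [0.598, 0.2475, 0.034]
tool_rot: [179.9, 0.2, -4.0]
force: [-0.1, -0.4, 0.2]
grip_width: 0.045
```

```bash
python3 - <<'E'
from h import *
plan(-.21,-.0005,.036,-4.16)
E
```

```text
t 5.03 pos [0.598  0.2475 0.034 ] rpy [179.87   0.22  -3.97] lane [-246.1   -3.8] F [-0.1 -0.4  0.2] w 0.045
shift [ 0.0031  0.0361 -0.002 ] rotvec [0.0023 0.0039 0.0033]
```

Emit:
send_rows(steps=[[[0.002, 0.012, -0.001], [0, 0, 0.003], 0.045], [[0.003, 0.022, -0.001], [0, 0, 0.003], 0.045], [[0.003, 0.03, -0.001], [0, 0, 0.003], 0.045], [[0.003, 0.035, -0.001], [0, 0, 0.003], 0.045], [[0.003, 0.04, -0.001], [0, 0, 0.003], 0.045]])

```text
time_s: 5.45
tool_pos: [0.6016, 0.2091, 0.0395]
tool_rot: [-179.8, -0.2, -4.3]
force: [0.5, 4.4, 2.7]
grip_width: 0.0452
```

Emit:
send_rows(steps=[[[0, 0.005, 0], [0, 0, 0], 0.045], [[0, 0.011, 0], [0, 0, 0], 0.045], [[0, 0.018, 0], [0, 0, 0], 0.045], [[0, 0.026, 0], [0, 0, 0], 0.045], [[0, 0.034, 0], [0, 0, 0], 0.045]])

```text
time_s: 5.87
tool_pos: [0.5988, 0.1774, 0.0394]
tool_rot: [-179.7, -0.2, -4.1]
force: [0.3, 4.8, 3.9]
grip_width: 0.0448
```

```bash
cat >>h.py <<'E'
def part(name):
    st(); t=Cam("top"); s=Cam("scene")
    for n,c,bx in(("top",t,(200,185,365,240)),("scene",s,(200,130,330,260))):
        L=[]
        for b in c.blobs(c.mask((5,150,120),(15,255,255),bx)): L+=[w2l(p)*1000 for p in c.ray(b[:,0],.067)]
        L=np.array(L); x1=L[:,0].max(); print(n,"front x",x1.round(1))
        for lo,hi in((x1-110,x1-80),(x1-80,x1-50),(x1-50,x1-20),(x1-20,x1-4)):
            k=L[(L[:,0]>lo)&(L[:,0]<hi),1]
            if len(k): print("  y min/max %.1f %.1f"%(k.min(),k.max()))
    a=cv2.resize(t.im[165:270,190:390,::-1],None,fx=2.5,fy=2.5); b=cv2.resize(s.im[120:270,180:380,::-1],None,fx=2.5,fy=2.5)
    cv2.imwrite(name,np.vstack([a,b]))
E
python3 - <<'E'
from h import *
part("pics/p1.png"); plan(-.15,-.0005,.036,-4.16)
E
```

```text
t 5.87 pos [0.5988 0.1774 0.0394] rpy [-1.7972e+02 -1.7000e-01 -4.1000e+00] lane [-176.3    2.1] F [0.3 4.8 3.9] w 0.045
top front x -45.5
  y min/max -15.3 14.8
  y min/max -16.4 14.3
  y min/max -15.9 14.8
  y min/max -16.1 14.4
scene front x -38.8
  y min/max -9.6 16.1
  y min/max -9.4 16.5
  y min/max -11.1 17.0
  y min/max -10.4 17.1
t 5.97 pos [0.5986 0.1742 0.0389] rpy [-1.7991e+02 -1.2000e-01 -4.2600e+00] lane [-173.1    2.2] F [0.7 1.  1. ] w 0.045
shift [-0.0027  0.0231  0.0028] rotvec [-0.0016 -0.0021 -0.0017]
```

View pics/p1.png

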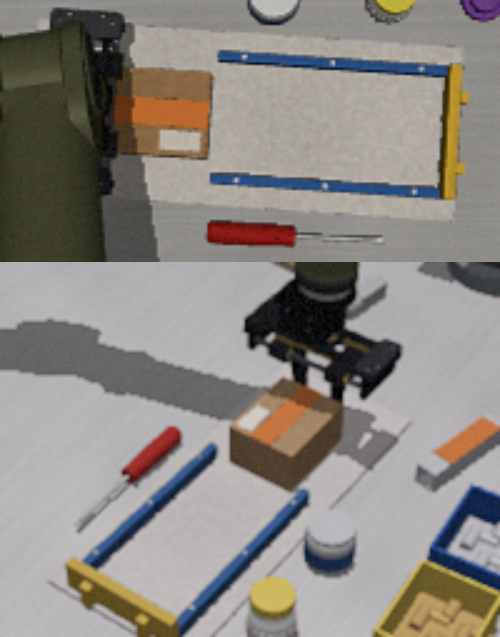

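Emit:
send_rows(steps=[[[0, 0.006, 0], [0, 0, 0], 0.045], [[0, 0.015, 0], [0, 0, 0], 0.045], [[0, 0.024, 0], [0, 0, 0], 0.045], [[0, 0.033, 0], [0, 0, 0], 0.045], [[0, 0.042, 0], [0, 0, 0], 0.045]])

```text
time_s: 6.38
tool_pos: [0.5952, 0.1348, 0.0385]
tool_rot: [-179.8, -0.1, -4.1]
force: [-0.7, 5.6, 4.1]
grip_width: 0.0448
```

Emit:
send_rows(steps=[[[0, 0.009, 0], [0, 0, 0], 0.045], [[0, 0.018, 0], [0, 0, 0], 0.045], [[0, 0.027, 0], [0, 0, 0], 0.045], [[0, 0.036, 0], [0, 0, 0], 0.045], [[0, 0.045, 0], [0, 0, 0], 0.045]])

```text
time_s: 6.8
tool_pos: [0.5919, 0.0899, 0.0384]
tool_rot: [-179.8, -0.1, -4.1]
force: [-0.2, 4.6, 3.8]
grip_width: 0.045
```

```bash
python3 - <<'E'
from h import *
part("pics/p2.png"); plan(.08,-.0005,.036,-4.16)
E
```

```text
t 6.8 pos [0.5919 0.0899 0.0384] rpy [-1.7982e+02 -8.0000e-02 -4.1200e+00] lane [-88.4   1.6] F [-0.2  4.6  3.8] w 0.045
top front x 41.6
  y min/max -15.3 12.4
  y min/max -16.6 14.4
  y min/max -16.5 13.6
  y min/max -16.0 14.7
scene front x 48.9
  y min/max -10.5 17.4
  y min/max -9.9 17.6
  y min/max -11.3 15.8
  y min/max -10.8 16.0
t 6.9 pos [0.5916 0.0866 0.0381] rpy [ 1.8e+02 -4.0e-02 -4.3e+00] lane [-85.1   1.5] F [ 0.5 -0.7  0.1] w 0.045
shift [-0.0016  0.1651  0.0021] rotvec [ 0.     -0.0007 -0.0024]
```

View pics/p2.png

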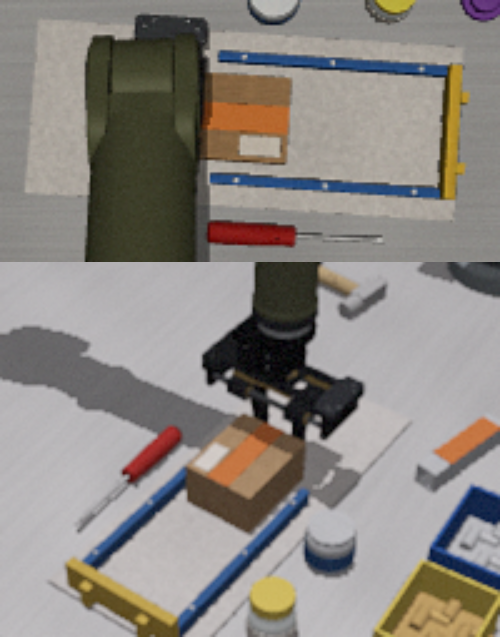

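The picture shows the carton (upper panel 205–290, 72–165) straight between the rails with roughly equal gaps; the fingers are behind it. I'll continue pushing.

Emit:
send_rows(steps=[[[0, 0.006, 0], [0, 0, 0], 0.045], [[0, 0.015, 0], [0, 0, 0], 0.045], [[0, 0.024, 0], [0, 0, 0], 0.045], [[0, 0.033, 0], [0, 0, 0], 0.045], [[0, 0.042, 0], [0, 0, 0], 0.045]])

```text
time_s: 7.32
tool_pos: [0.5884, 0.0467, 0.0378]
tool_rot: [-179.9, -0.0, -4.2]
force: [1.4, 5.7, 2.6]
grip_width: 0.045
```

Emit:
send_rows(steps=[[[0, 0.009, 0], [0, 0, 0], 0.045], [[0, 0.018, 0], [0, 0, 0], 0.045], [[0, 0.027, 0], [0, 0, 0], 0.045], [[0, 0.036, 0], [0, 0, 0], 0.045], [[0, 0.045, 0], [0, 0, 0], 0.045]])

```text
time_s: 7.73
tool_pos: [0.585, 0.0012, 0.0378]
tool_rot: [-179.9, -0.0, -4.2]
force: [-0.3, 4.5, 3.6]
grip_width: 0.0447
```

```bash
python3 - <<'E'
from h import *
part("pics/p3.png"); plan(.08,-.0005,.036,-4.16)
E
```

```text
t 7.73 pos [0.585  0.0012 0.0378] rpy [-1.7992e+02 -1.0000e-02 -4.2000e+00] lane [0.5 1.1] F [-0.3  4.5  3.6] w 0.045
top front x 130.4
  y min/max -16.4 14.3
  y min/max -16.9 14.1
  y min/max -16.0 14.8
scene front x 137.6
  y min/max -10.8 16.2
  y min/max -10.0 16.7
  y min/max -11.7 16.8
  y min/max -10.8 15.0
t 7.83 pos [ 0.5845 -0.0019  0.0375] rpy [ 1.799e+02  2.000e-02 -4.380e+00] lane [3.6 0.9] F [ 0.6 -0.1  0.8] w 0.045
shift [-0.0011  0.0764  0.0016] rotvec [ 0.0017  0.0003 -0.0038]
```

View pics/p3.png

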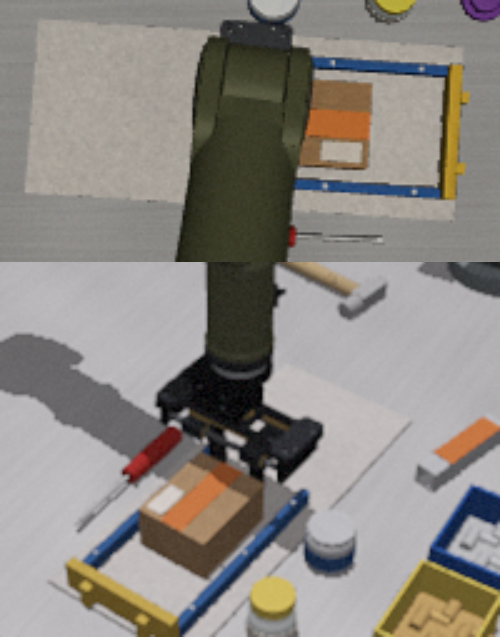

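The carton is still straight and centred (upper panel 300–372, 82–168), about 88 mm from the stop.

Emit:
send_rows(steps=[[[0, 0.006, 0], [0, 0, 0], 0.045], [[0, 0.015, 0], [0, 0, 0], 0.045], [[0, 0.024, 0], [0, 0, 0], 0.045], [[0, 0.033, 0], [0, 0, 0], 0.045], [[0, 0.042, 0], [0, 0, 0], 0.045]])

```text
time_s: 8.25
tool_pos: [0.5814, -0.0413, 0.0373]
tool_rot: [-180.0, 0.0, -4.2]
force: [0.1, 4.1, 0.9]
grip_width: 0.0451
```

Emit:
send_rows(steps=[[[0, 0.008, 0], [0, 0, 0], 0.045], [[0, 0.016, 0], [0, 0, 0], 0.045], [[0, 0.023, 0], [0, 0, 0], 0.045], [[0, 0.029, 0], [0, 0, 0], 0.045], [[0, 0.034, 0], [0, 0, 0], 0.045]])

```text
time_s: 8.67
tool_pos: [0.5788, -0.0761, 0.0373]
tool_rot: [180.0, 0.0, -4.3]
force: [0.2, 3.3, -0.4]
grip_width: 0.0449
```

```bash
python3 - <<'E'
from h import *
part("pics/p4.png"); plan(.092,-.0005,.036,-4.16)
E
```

```text
t 8.67 pos [ 0.5788 -0.0761  0.0373] rpy [ 1.7998e+02  4.0000e-02 -4.2800e+00] lane [78.   0.6] F [ 0.2  3.3 -0.4] w 0.045
top front x 205.1
  y min/max -17.2 13.4
  y min/max -16.6 14.0
scene front x 213.5
  y min/max -11.1 17.2
  y min/max -10.4 15.5
  y min/max -11.5 16.0
  y min/max -11.0 16.2
t 8.77 pos [ 0.5788 -0.0773  0.0374] rpy [ 1.799e+02  2.000e-02 -4.340e+00] lane [79.2  0.7] F [0.7 0.9 0.1] w 0.045
shift [-0.0011  0.0128  0.0014] rotvec [ 0.0018  0.0003 -0.0032]
```

View pics/p4.png

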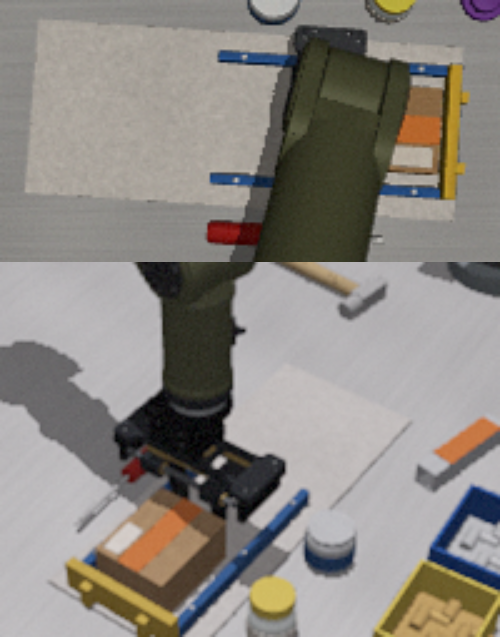

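The carton is about 12 mm from the stop and straight, so I'll close the gap gently and watch the force.

Emit:
send_rows(steps=[[[0, 0.002, 0], [0, 0, 0], 0.045], [[0, 0.004, 0], [0, 0, 0], 0.045], [[0, 0.006, 0], [0, 0, 0], 0.045], [[0, 0.008, 0], [0, 0, 0], 0.045], [[0, 0.01, 0], [0, 0, 0], 0.045]])

```text
time_s: 9.18
tool_pos: [0.5786, -0.0847, 0.0375]
tool_rot: [-180.0, 0.0, -4.2]
force: [-0.1, 3.3, -0.2]
grip_width: 0.0448
```

Emit:
send_rows(steps=[[[0, 0.001, 0], [0, 0, 0], 0.045], [[0, 0.002, 0], [0, 0, 0], 0.045], [[0, 0.003, 0], [0, 0, 0], 0.045], [[0, 0.003, 0], [0, 0, 0], 0.045], [[0, 0.003, 0], [0, 0, 0], 0.045]])

```text
time_s: 9.6
tool_pos: [0.5784, -0.0862, 0.0375]
tool_rot: [-179.9, 0.0, -4.2]
force: [0.1, 6.6, -0.7]
grip_width: 0.0447
```

```bash
python3 - <<'E'
from h import *
part("pics/p5.png")
E
```

```text
t 9.6 pos [ 0.5784 -0.0862  0.0375] rpy [-1.7987e+02  2.0000e-02 -4.1900e+00] lane [88.1  0.9] F [ 0.1  6.6 -0.7] w 0.045
top front x 205.1
  y min/max -16.8 13.4
  y min/max -16.6 14.2
scene front x 221.1
  y min/max -11.0 17.3
  y min/max -10.1 17.6
  y min/max -11.4 16.1
  y min/max -10.8 16.3
```

Emit:
send_rows(steps=[[[0, 0.001, 0], [0, 0, 0], 0.045], [[0, 0.002, 0], [0, 0, 0], 0.045], [[0, 0.003, 0], [0, 0, 0], 0.045], [[0, 0.004, 0], [0, 0, 0], 0.045], [[0, 0.004, 0], [0, 0, 0], 0.045]])

```text
time_s: 10.12
tool_pos: [0.5785, -0.0861, 0.0375]
tool_rot: [-179.6, 0.1, -4.1]
force: [-0.7, 12.9, 0.9]
grip_width: 0.0451
```

It is seated: the arm stopped advancing and the force rose to 13 N. I'll back off and lift.

Emit:
send_rows(steps=[[[0, -0.006, 0], [0, 0, 0], 0.045], [[0, -0.02, 0], [0, 0, 0], 0.045], [[0, -0.045, 0], [0, 0, 0], 0.045], [[0, -0.055, -0.02], [0, 0, 0], 0.045], [[0, -0.055, -0.05], [0, 0, 0], 0.045]])

```text
time_s: 10.53
tool_pos: [0.5799, -0.0349, 0.0852]
tool_rot: [179.9, 0.3, -4.0]
force: [0.7, 0.5, -0.5]
grip_width: 0.0453
```

Emit:
send_rows(steps=[[[0, -0.02, -0.03], [0, 0, 0], 0.02], [[0, -0.05, -0.06], [0, 0, 0], 0], [[0, -0.08, -0.09], [0, 0, 0], 0], [[0, -0.11, -0.12], [0, 0, 0], 0], [[0, -0.11, -0.12], [0, 0, 0], 0]])

```text
time_s: 10.95
tool_pos: [0.5938, 0.0792, 0.2138]
tool_rot: [-179.7, -0.6, -3.8]
force: [0.7, 1.6, 0.0]
grip_width: 0.0194
```

```bash
python3 - <<'E'
from h import *
carton("pics/c6.png")
t=Cam("top"); s=Cam("scene")
m=t.mask((60,90,40),(85,255,255),(395,195,435,235)); M=cv2.moments(m); g=(M["m10"]/M["m00"],M["m01"]/M["m00"]); gt=t.ray(g,.023)[0]
m=s.mask((60,90,40),(85,255,255),(185,275,220,310)); b=s.blobs(m)[0]; print([cv2.contourArea(k) for k in s.blobs(m)])
(c,_,_)=cv2.fitEllipse(b)
print("green top",g,gt,"scene",c,s.ray(c,.023)[0], "red top view",t.ray((414,253.5),.023)[0])
planw(np.r_[gt[:2],.13],-4.16)
crop(s,(140,240,300,360),4,"pics/g.png")
E
```

```text
carton lane mm [147.9  -1.6] deg -0.06 size [0.0954 0.1029] area 1099.5
[112.5]
green top (415.23015873015873, 213.35714285714286) [ 0.57856059 -0.35355567  0.023     ] scene (202.46484375, 292.3020935058594) [ 0.58613696 -0.36086557  0.023     ] red top view [ 0.4656598  -0.34732181  0.023     ]
t 11.1 pos [0.5905 0.071  0.2076] rpy [ 1.799e+02 -6.000e-02 -4.270e+00] lane [-69.6   1.6] F [ 0.1 -0.5 -1.1] w 0.008
shift [0.0197 0.4241 0.0784] rotvec [ 0.0018 -0.001  -0.0019]
```

View pics/c6.png

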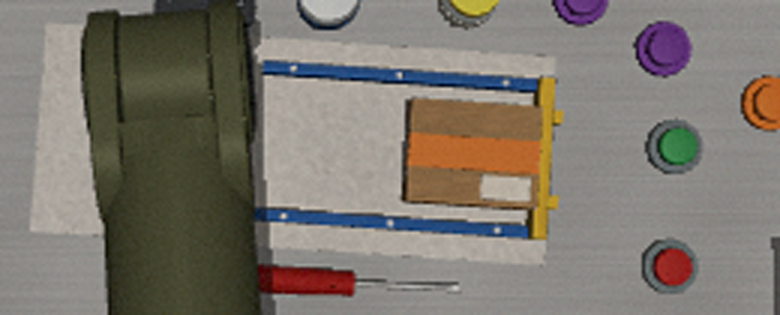

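View pics/g.png

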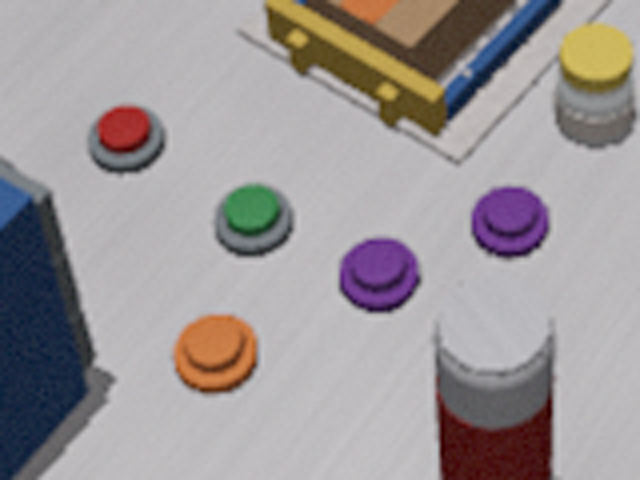

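Carton is home (crop 405–545, 98–208), clear of both rails. Of the buttons in this crop, red is (125,130), green (251,209), orange (215,350), purple (378,265) and (510,215). The green one on a grey housing is ready_top. The two views differ by about 10 mm, so I'll hover over it and check before pressing.

Emit:
send_rows(steps=[[[0.002, 0.025, 0], [0, 0, 0], 0], [[0.004, 0.065, 0], [0, 0, 0], 0], [[0.006, 0.105, 0], [0, 0, 0], 0], [[0.008, 0.145, 0], [0, 0, 0], 0], [[0.01, 0.185, 0], [0, 0, 0], 0]])

```text
time_s: 11.52
tool_pos: [0.5844, -0.1175, 0.206]
tool_rot: [179.9, 0.1, -4.4]
force: [1.1, -0.5, -0.0]
grip_width: 0.0009
```

Emit:
send_rows(steps=[[[0.002, 0.04, 0], [0, 0, 0], 0], [[0.004, 0.08, 0], [0, 0, 0], 0], [[0.006, 0.12, 0], [0, 0, 0], 0], [[0.008, 0.16, 0], [0, 0, 0], 0], [[0.01, 0.19, 0], [0, 0, 0], 0]])

```text
time_s: 11.93
tool_pos: [0.5784, -0.3098, 0.2061]
tool_rot: [179.8, 0.2, -4.7]
force: [0.5, 0.5, 0.3]
grip_width: 0.0006
```

```bash
python3 - <<'E'
from h import *
planw(np.array([.580,-.356,.065]),-4.16)
E
```

```text
t 11.93 pos [ 0.5784 -0.3098  0.2061] rpy [179.82   0.2   -4.65] lane [311.1  17.1] F [0.5 0.5 0.3] w 0.001
shift [0.0058 0.0455 0.1412] rotvec [ 0.0031  0.0034 -0.0086]
```

Emit:
send_rows(steps=[[[0.003, 0.025, 0.02], [0, 0, 0], 0], [[0.005, 0.044, 0.05], [0, 0, 0], 0], [[0.005, 0.044, 0.085], [0, 0, 0], 0], [[0.005, 0.044, 0.12], [0, 0, 0], 0], [[0.005, 0.044, 0.141], [0, 0, 0], 0]])

```text
time_s: 12.35
tool_pos: [0.5788, -0.3492, 0.0609]
tool_rot: [-180.0, 0.5, -4.5]
force: [0.5, 0.7, -0.6]
grip_width: 0.0008
```

Emit:
send_rows(steps=[[[0, 0, 0], [0, 0, 0], 0], [[0, 0, 0], [0, 0, 0], 0], [[0, 0, 0], [0, 0, 0], 0], [[0, 0, 0], [0, 0, 0], 0], [[0, 0, 0], [0, 0, 0], 0]])

```text
time_s: 12.77
tool_pos: [0.5851, -0.3482, 0.0688]
tool_rot: [179.9, -0.2, -4.3]
force: [-0.0, -0.1, 0.2]
grip_width: 0.0002
```

```bash
python3 - <<'E'
from h import *
o,_=st(); s=Cam("scene"); t=Cam("top"); print(s.proj(o["tool_pos"]),t.proj(o["tool_pos"]),s.proj([o["tool_pos"][0],o["tool_pos"][1],.023]))
a=cv2.resize(s.im[230:350,120:280,::-1],None,fx=4,fy=4,interpolation=cv2.INTER_CUBIC); cv2.imwrite("pics/h1.png",a)
crop(t,(350,140,510,260),4,"pics/h2.png")
E
```

```text
t 12.77 pos [ 0.5851 -0.3482  0.0688] rpy [179.92  -0.18  -4.26] lane [349.   26.6] F [-0.  -0.1  0.2] w 0.0
[[203.5134874 277.9239596]] [[417.48115757 210.12391657]] [[205.12796768 288.69331717]]
```

View pics/h1.png

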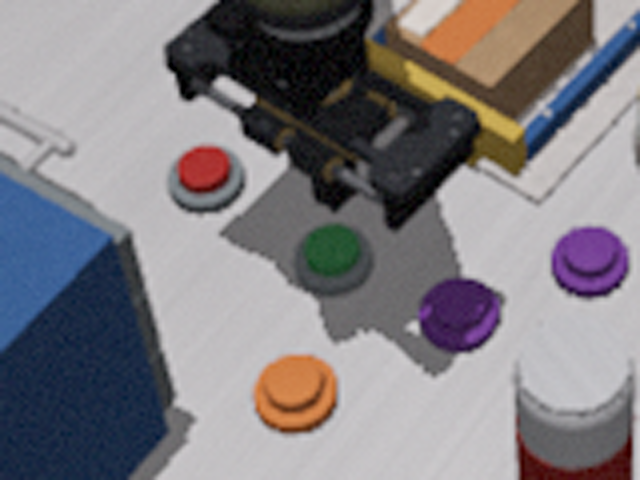

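View pics/h2.png

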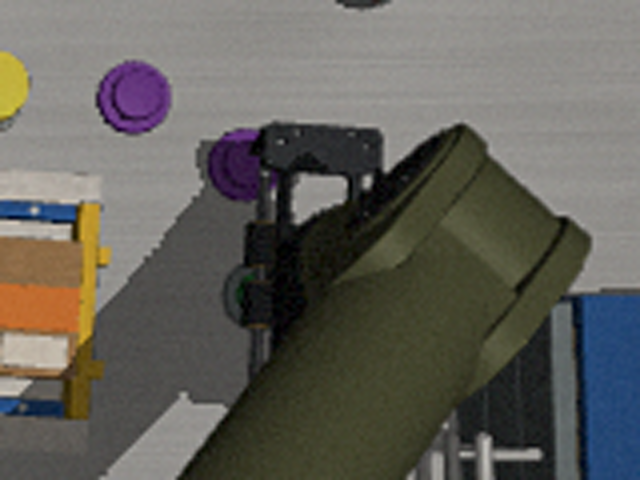

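The scene view shows the fingertips at crop (333,205), uphill of the green button (332,250). Its top needs about 9 mm more along the tool's +y. The red and purple buttons are well clear of the fingertips.

Emit:
send_rows(steps=[[[-0.002, 0.005, 0], [0, 0, 0], 0], [[-0.002, 0.009, 0.01], [0, 0, 0], 0], [[-0.002, 0.009, 0.025], [0, 0, 0], 0], [[-0.002, 0.009, 0.034], [0, 0, 0], 0], [[-0.002, 0.009, 0.034], [0, 0, 0], 0]])

```text
time_s: 13.28
tool_pos: [0.5793, -0.3544, 0.0285]
tool_rot: [-179.8, 0.3, -4.3]
force: [-0.4, 0.9, 0.6]
grip_width: 0.0004
```

Emit:
send_rows(steps=[[[0, 0, 0], [0, 0, 0], 0], [[0, 0, 0], [0, 0, 0], 0], [[0, 0, 0], [0, 0, 0], 0], [[0, 0, 0], [0, 0, 0], 0], [[0, 0, 0], [0, 0, 0], 0]])

```text
time_s: 13.7
tool_pos: [0.5819, -0.3561, 0.0331]
tool_rot: [180.0, -0.1, -4.2]
force: [0.1, 0.2, 0.3]
grip_width: 0.0004
```

```bash
python3 - <<'E'
from h import *
planw(np.array([.582,-.357,.016]),-4.16); s=Cam("scene"); crop(s,(150,240,250,330),6,"pics/h3.png")
E
```

```text
t 13.7 pos [ 0.5819 -0.3561  0.0331] rpy [ 1.7999e+02 -5.0000e-02 -4.2300e+00] lane [357.1  24. ] F [0.1 0.2 0.3] w 0.0
shift [0.0002 0.0009 0.0171] rotvec [ 0.0002 -0.0009 -0.0013]
```

View pics/h3.png

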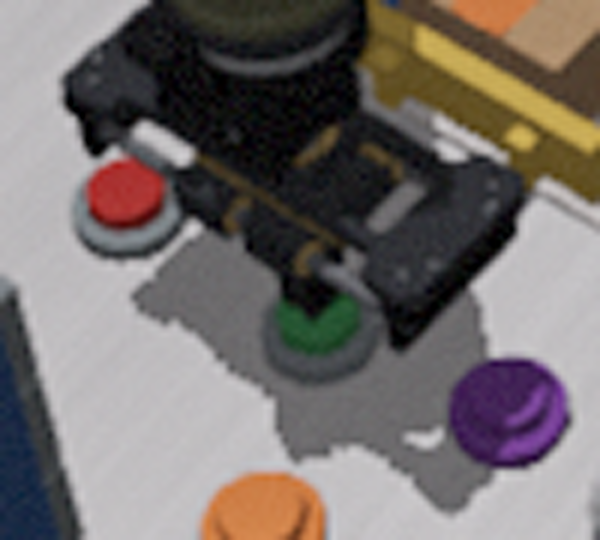

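The tip (312,308) is 10 mm above the button and will land near its centre (318,320). I'll press now.

Emit:
send_rows(steps=[[[0, 0, 0.005], [0, 0, 0], 0], [[0, 0, 0.01], [0, 0, 0], 0], [[0, 0, 0.014], [0, 0, 0], 0], [[0, 0, 0.018], [0, 0, 0], 0], [[0, 0, 0.019], [0, 0, 0], 0]])

```text
time_s: 14.17
tool_pos: [0.582, -0.3562, 0.0162]
tool_rot: [-179.9, -0.1, -4.2]
force: [-5.5, 4.3, 21.1]
grip_width: 0.0004
```

Emit:
send_rows(steps=[[[0, 0, 0.001], [0, 0, 0], 0], [[0, 0, 0.001], [0, 0, 0], 0], [[0, 0, 0.001], [0, 0, 0], 0], [[0, 0, 0.001], [0, 0, 0], 0], [[0, 0, 0.001], [0, 0, 0], 0]])

```text
time_s: 14.58
tool_pos: [0.582, -0.3562, 0.0162]
tool_rot: [-179.9, -0.1, -4.2]
force: [-5.8, 4.7, 21.0]
grip_width: 0.0003
```

It bottomed out at z = 16.2 mm with 21 N, against a 5 N spring, so it is fully down. I'll lift off and clear.

Emit:
send_rows(steps=[[[0, 0, -0.01], [0, 0, 0], 0], [[0, 0, -0.03], [0, 0, 0], 0], [[0, 0, -0.065], [0, 0, 0], 0], [[0, 0, -0.1], [0, 0, 0], 0], [[0, 0, -0.14], [0, 0, 0], 0]])

```text
time_s: 15.0
tool_pos: [0.5803, -0.3551, 0.1519]
tool_rot: [-179.9, 0.2, -4.3]
force: [0.1, -0.5, 0.3]
grip_width: 0.0008
```

Emit:
send_rows(steps=[[[0, 0, -0.02], [0, 0, 0], 0], [[0, 0, -0.05], [0, 0, 0], 0], [[0, 0, -0.08], [0, 0, 0], 0], [[0, 0, -0.09], [0, 0, 0], 0], [[0, 0, -0.09], [0, 0, 0], 0]])

```text
time_s: 15.42
tool_pos: [0.5825, -0.3571, 0.2455]
tool_rot: [179.9, -0.3, -4.2]
force: [0.6, -0.8, -0.5]
grip_width: 0.0006
```

```bash
python3 - <<'E'
from h import *
st(); carton(); s=Cam("scene"); t=Cam("top")
cv2.imwrite("pics/f.png",np.vstack([cv2.resize(t.im[150:280,190:450,::-1],None,fx=2,fy=2),cv2.resize(s.im[150:320,150:410,::-1],None,fx=2,fy=2)]))
E
```

```text
t 15.42 pos [ 0.5825 -0.3571  0.2455] rpy [179.89  -0.27  -4.24] lane [358.   24.7] F [ 0.6 -0.8 -0.5] w 0.001
carton lane mm [147.2  -1.9] deg 1.03 size [0.0963 0.1025] area 1100.5
```

View pics/f.png

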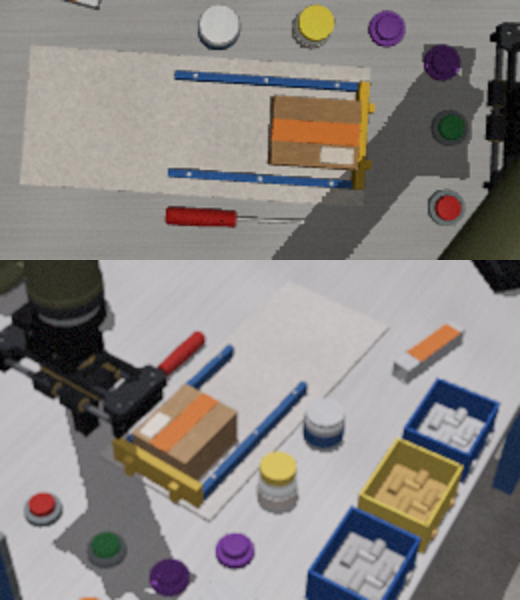

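The carton sits against the stop with gaps to both rails. The green button is up again, the bystanders look unmoved, and the arm is clear, so I'll hand it in.

```bash
python3 -c "
from cell import env
print(env.sign_off())"
```

```text
the job is handed in; nothing more can be done
None
```

The carton is home against the yellow stop, the green button was pressed after that, and the job was handed in at about 15 s (no verdict is reported).

**What I did:** I nudged the carton about 12 mm sideways onto the lane's centre line with two finger contacts. I then pushed it from behind to the stop with the fingertips above rail height. Finally I pressed the green button with closed fingers and lifted clear.

**Last checks:**
- **Against the stop:** the final push rose to 13 N without the arm advancing, so I take the carton as seated.
- **Carton position:** it is about 2 mm off the centre line and within about 1° of square. Its back edge is at about 97 mm along the lane, so its centre is at about 157 mm, inside the 154–166 mm band.
- **Green button:** it bottomed out at z = 16 mm with 21 N, which is its full 7 mm travel. It looks released in the last picture.
- **Everything else:** the red button was not touched, the bystanders in the last picture look unmoved (the hammer was out of frame), and the robot touches nothing.

**What disagreed:**
- **Camera views:** the two views differed by up to about 10 mm on the button and about 8 mm on the carton along the lane. I aimed the press between the two button readings after a hover check. For the carton I relied on the top view and contact force.
- **Last carton reading:** the detection box cut off the carton's front end, so that centre is inferred from the back edge.

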